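# Clip the hanger rod on the drip plank, run the plank out to its line and hold it

### The job

Take the hanger rod off its rest and push it down past the sprung jaw into the fork clip on the white plank, so that it snaps in, fully seated and about centred across the plank, and let go of it. Then slide the plank straight out over the drip tray until its red line lies right over the front edge of the steel stand. Loaded like this the plank would tip over the edge, so finish while holding it: keep it held flat on the stand (the blue block at its inner end is there to grip) and do not let go; leave the other lab things where they are.

Things in the scene. Friction and masses are not known exactly. Their poses are not given: they have to be found in the camera images.
- rod_mid (a point): Centre of the hanger rod, a loose aluminium rod, 12 mm diameter, 150 mm long, black ends, about 60 g; its x axis runs along it (either way round is alike). It starts level in the notches of a rest, its axis 46 mm above the bench.
- rest: The rod's rest, black and grey, fixed: base 130 x 50 x 8 mm and two notched posts 10 mm thick, 50 mm high, 50 mm either side of its middle, nothing between them above the base; origin at the middle of the underside, x along the lying rod.
- plank: Loose white board 360 x 100 x 12 mm, about 0.5 kg, flat on the stand; origin at the middle of its underside, x along it towards the outer end, y across, z up. Centre of mass near its middle. Clip, red line and grip block move with it. It slides on the stand with ordinary friction.
- clip_seat (a point): Where the rod's centre belongs in the fork clip: 34 mm above the plank's top, 60 mm outward of its middle; plank's axes, seated rod along y. Two grey posts 10 mm thick, 33 mm either side in y, nothing over 12 mm high between them; slots 15 mm wide, open upward. Inner (-x) prongs reach 56 mm above the plank's top and flare; orange hooks over the slots reach from 43 to 62 mm.
- jaw (a joint): Sprung orange jaw, hinged 22 mm outward of the seat, two hooks; rad: 0 = shut (rest). A rod pushed straight down (about 3 to 12 N) between the inner prongs and the hooks' sloping, slippery faces swings it out to about 0.15 rad; it springs back to 0 over the seated rod.
- red_line (a point): Middle of the red line drawn right across the plank's top face, 30 mm inward (towards the grip block) of its middle; axes as the plank's. When this line is over the stand's edge the plank overhangs by 210 mm, and its weight with the rod lies about 40 mm beyond the edge.
- grip_block (a point): Centre of the blue grip block, 28 x 28 x 40 mm (sides square to the plank), standing on the plank's top near its inner end, 155 mm inward of the plank's middle; axes as the plank's. Its top is 40 mm above the plank's top face.
- stand: The stand, fixed: a dark steel plate 300 x 200 x 20 mm on four feet, top face 70 mm above the bench; origin under its middle at bench height, x pointing outward, the way the plank is to slide.
- stand_edge (a point): Middle of the stand's front (outer) top edge, 150 mm outward of its middle, 70 mm above the bench; axes as the stand's (x outward).
- tray: Green drip tray 120 x 140 x 25 mm, fixed to the bench in front of the stand's edge, below the overhang; origin at the middle of its underside.
- beaker: Low glass beaker standing in the tray, 56 mm across and 55 mm high; a bystander, its rim is below the plank. Origin at its underside.
- bottle: White bottle with red cap, 60 mm across, 100 mm high; a bystander. Origin at its underside.
- cylinder: Glass measuring cylinder on a blue foot, 64 mm across the foot, 148 mm high; a bystander. Origin at its underside.
- jar: Amber jar with black cap, 60 mm across, 70 mm high; a bystander. Origin at its underside.
- scoop: Spoon with a wooden handle, 170 mm long, lying on the bench; a bystander.
Mind the look-alikes: they are no part of the job. There is more than one size of the part that bears rod_mid; the job needs the largest. Of the things that look like the tray, the larger one is meant.

How it is judged:
On the way:
1. the rod is snapped into the fork clip, about centred, jaw shut, and let go, the plank still lying inward on the stand (x of rod_mid in the frame of clip_seat between -0.004 and 0.004 m and y of rod_mid in the frame of clip_seat between -0.02 and 0.02 m and z of rod_mid in the frame of clip_seat between -0.004 and 0.003 m and angle between the x axis of rod_mid and the y axis of clip_seat, either way round below 0.08 rad and value of joint jaw below 0.06 rad and contact force between rod and the fingers below 0.1 N and x of red_line in the frame of stand_edge below -0.03 m), for 0.2 s.
At the end, for the whole second after the job is handed in: Arm still holds the plank (>0.3 N): red line within 5 mm of the stand edge, 60 mm sideways; straight within 5 degrees, flat (0.03 rad), at rest, weight on the stand (>0.5 N), clear of tray and beaker; rod let go, in the clip within 4 mm (20 mm lengthwise), square in 0.08 rad, jaw under 0.06 rad (x of rod_mid in the frame of clip_seat between -0.004 and 0.004 m and y of rod_mid in the frame of clip_seat between -0.02 and 0.02 m and z of rod_mid in the frame of clip_seat between -0.004 and 0.003 m and angle between the x axis of rod_mid and the y axis of clip_seat, either way round below 0.08 rad and value of joint jaw below 0.06 rad and contact force between rod and the fingers below 0.1 N and x of red_line in the frame of stand_edge between -0.005 and 0.005 m and y of red_line in the frame of stand_edge between -0.06 and 0.06 m and z of red_line in the frame of stand_edge between 0.008 and 0.015 m and angle between the x axis of red_line and the x axis of stand_edge, either way round below 0.09 rad and angle between red_line's own z axis and vertical below 0.03 rad and contact force between plank and stand above 0.5 N and (contact force between plank and the fingers above 0.3 N or contact force between plank and the arm above 0.3 N) and contact force between plank and tray below 0.1 N and contact force between plank and beaker below 0.1 N and linear speed of plank below 0.01 m/s); the arm keeps its last pose, push and grip.
It fails at once if the plank tips or falls (tilt over 0.08 rad) (angle between plank's own z axis and vertical above 0.08 rad).
It fails at once if a bystander (beaker, bottle, cylinder, jar, spoon) is moved by more than 30 mm or knocked over (distance of any of beaker, bottle, cylinder, jar, scoop from where it was at the start of the episode above 0.03 m or angle between any of beaker, bottle, cylinder, jar's own z axis and vertical above 0.5 rad).
It also fails if it takes over 61 s, if anything falls off the work surface, if the arm or the gripper's body presses on something with over 40 N, if the wrist force passes 120 N, or if a joint passes its speed limit or range.

### The arm

A 6-joint arm with a two-finger parallel gripper is mounted at the origin on the work surface. World frame = base frame: x ahead of the robot, y to its left, z up, the work surface at z = 0. Lengths are in m, angles in rad, forces in N, time in s.
With the tool pointing down it reaches from about 0.3 to 0.85 m from the base axis. Payload 4.2 kg.
Tool frame: the origin (TCP) lies between the finger pads; the fingertips stand 22 mm ahead of it and the grasp point (between the pads) lies 3 mm ahead of it; z points along the fingers, y is the direction in which the jaws open and shut (so a half turn about z gives the same grasp; the last joint's range is limited). The gripper opens to 91 mm and grips with 3 to 60 N. Pads are 32 mm wide; open, the fingers measure 118 mm over their backs; the gripper's body (76 mm by 178 mm) begins 60 mm behind the grasp point.
Start: joints at [1.206, 0.32, 1.565, -0, 1.257, -0.02], TCP at [0.194, 0.541, 0.236] pointing down, gripper open.
Joint ranges: [-3.11, 3.11], [-0.84, 2.01], [0.21, 2.61], [-1.34, 4.49], [0.05, 2.63], [-2.56, 2.56]. Speed limits (rad/s): [2.57, 2.57, 3.14, 3.14, 3.14, 3.14].

### API

Orientations are given as a rotation vector (axis times angle).
In Python, from bench import * gives the robot as it stands.
- The arm moves only by the shell command python3 -m creep 'ROWS'. ROWS is JSON, one flat list of numbers, 7 for each row, row after row: the shift along the tool's x, y, z in mm, then the turn, a rotation vector about the tool's x, y, z in degrees, then the finger opening in mm, from 0 to 91.2. In form: [x, y, z, wx, wy, wz, jaw, x, y, z, wx, wy, wz, jaw, ...]. A call has 1 to 10 rows; each row shifts and turns the commanded pose from where the row before left it, along the tool's axes as they then stand; what a row does not reach is not made up. A row lasts 1/8 s, in which the tool goes at most 62.5 mm and 10.7 degrees, less where a joint would pass 70% of its speed; a pose out of reach is approached as far as the arm can. A call with a gripper value outside its range is refused whole. The fingers move at their own pace and stop on an object; the grip force is fixed at half the most. Time passes only in rows, so rows that do not move let the fingers close. It gives the time, the measured TCP pose, the force and the opening at its end, in the units of the state.
- get_obs(): the state, without advancing time (a new reading comes with each control period).
- snapshot(name): name is "side" or "top" or "wrist"; returns a dict with "image" (480x640x3 uint8, blue, green, red), "range_z" (480x640 float32, m along the optical axis (not along the pixel's ray), 0 where there is no reading), "fx", "fy", "cx", "cy" (pixels), "origin" and "rotation" of the camera in the world. Camera axes: x right, y down, z forward; pixel columns grow to the right and rows downward; lengths in m; the calibration is good to about 2 mm. A picture is of the moment at which its call begins.
- close_job(): hands the job in, once; it reports no verdict.
The state is a dict: "clock": time; "qpos": joint angles; "dq": joint speeds; "joint_torque": joint torques, N m; "eef_pos": TCP position; "ee_rot": TCP orientation; "ft_force": force on the tool from outside, world axes, zero at the start; "moment": the same for the moment, N m; "gripper_width": opening from 0.0 (shut) to 1.0 (fully open).
Only numpy, scipy, OpenCV 4.12 (cv2) and the standard library are available. Lean on these libraries where they do the work, as an engineer would, in place of code of your own. Each camera call takes 0.05 s, during which the arm holds its last target.

## Working session

There is one attempt and no reset: what is moved stays moved. The work goes in short steps, Python scripts to look and compute and a shell command to move; the robot and the scene stay as the last step left them, time stands still between calls to the robot, and variables do not carry over. Pictures are saved under pics/ and viewed, and the job is handed in when it is done.

```bash
mkdir -p pics; cat > h.py <<'E'
from bench import *
import numpy as np, cv2
def ray(s,u,v):
    d=np.array([(u-s['cx'])/s['fx'],(v-s['cy'])/s['fy'],1.0]); return np.array(s['rotation'])@d
def onz(s,u,v,z):
    d=ray(s,u,v);o=np.array(s['origin']); return o+d*(z-o[2])/d[2]
def cloud(s):
    v,u=np.mgrid[0:480,0:640]; z=s['range_z']
    p=np.stack([(u-s['cx'])/s['fx']*z,(v-s['cy'])/s['fy']*z,z],-1)
    return p@np.array(s['rotation']).T+np.array(s['origin'])
E
python3 - <<'E'
from h import *
for n in ("top","side","wrist"):
    s=snapshot(n); cv2.imwrite(f"pics/{n}0.png",s['image']); print(n,s['origin'],np.round(s['rotation'],3).tolist(),s['fx'])
    np.savez(f"{n}0.npz",**s)
o=get_obs(); print({k:np.round(v,3) for k,v in o.items()})
E
```

```text
top [ 0.3927774  -0.01604055  1.09874204] [-2.173, 2.11, -0.159] 467.2425766141393
side [ 0.12659412 -0.67690958  1.04605854] [-2.371, 0.663, -0.266] 561.6084612164055
wrist [0.12883745 0.5650943  0.38479491] [2.394, 1.682, 0.212] 377.9049936994975
{'clock': np.float64(0.15), 'qpos': array([ 1.206,  0.32 ,  1.565, -0.   ,  1.257, -0.02 ]), 'dq': array([ 0.001,  0.   , -0.002, -0.002,  0.001,  0.001]), 'joint_torque': array([ -0.   , -41.278, -23.215,   0.073,   0.043,  -0.   ]), 'eef_pos': array([0.194, 0.541, 0.235]), 'ee_rot': array([-5.390e-01, -3.095e+00,  2.000e-03]), 'ft_force': array([0.131, 0.371, 0.071]), 'moment': array([-0.003, -0.034, -0.037]), 'gripper_width': np.float64(0.998)}
```

Rotation is a rotation vector; I'll convert it.

```bash
python3 - <<'E'
t=open('h.py').read().replace("np.array(s['rotation'])","cv2.Rodrigues(np.array(s['rotation'],float))[0]")
open('h.py','w').write(t)
E
```

```text
(no output)
```

View pics/top0.png

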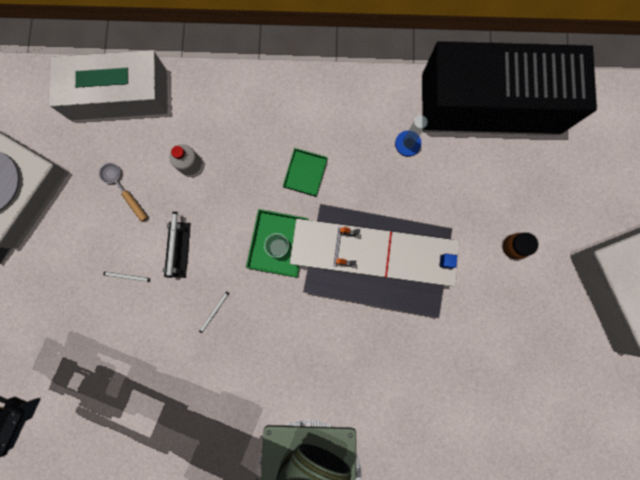

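View pics/side0.png

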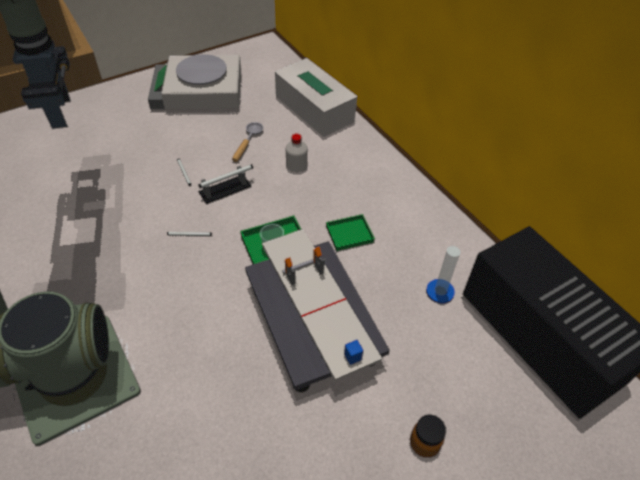

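View pics/wrist0.png

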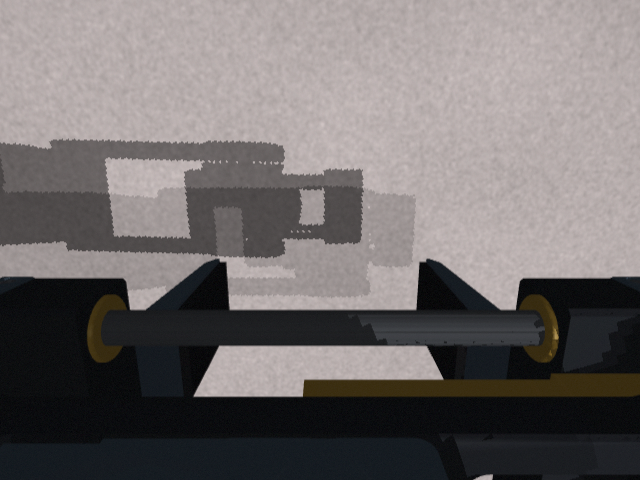

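The top view shows the rod on its rest at (174,245), the plank with clip posts at (346,246), the red line at (389,253), the blue block at (449,261), the stand's edge around column 312 and the larger tray at (275,243). Loose smaller rods lie at (127,276) and (214,312), so those are the look-alikes. Next I'll measure.

```bash
python3 - <<'E'
from h import *
from scipy import ndimage
def load(n): return dict(np.load(f"{n}0.npz"))
for n in ("top","side"):
    s=load(n); C=cloud(s); im=s['image'].astype(int); B,G,R=im[...,0],im[...,1],im[...,2]
    hsv=cv2.cvtColor(s['image'],cv2.COLOR_BGR2HSV)
    print(n,"valid",(s['range_z']>0).mean(),"px mm",s['range_z'][240,320]/s['fx']*1000)
    def rep(name,m,mina=8):
        l,k=ndimage.label(m)
        for i in range(1,k+1):
            q=l==i
            if q.sum()<mina: continue
            v,u=np.nonzero(q); P=C[q]
            print(name,q.sum(),"uv",np.round([u.mean(),v.mean()],1),"P med",np.round(np.median(P,0),4),"z",np.round(np.percentile(P[:,2],[5,95]),3))
    Z=C[...,2]
    blue=(B>120)&(B>R+70)&(B>G+40)
    red=(R>120)&(R>G+80)&(R>B+80)&(hsv[...,0]<5)|((R>120)&(R>G+80)&(hsv[...,0]>172))
    orange=(R>120)&(hsv[...,0]>=5)&(hsv[...,0]<16)&(hsv[...,1]>150)
    rep("blue",blue); rep("red",red,5); rep("orange",orange,4)
    rep("green",(G>R+40)&(G>B+40),100)
    white=(Z>0.076)&(Z<0.088)&(im.min(-1)>120)
    rep("white82",white,100)
    rep("dark70",(Z>0.064)&(Z<0.076)&(im.max(-1)<90),200)
    rep("rodz",(Z>0.035)&(Z<0.06)&(im.min(-1)>110)&(C[...,1]>0.15),15)
E
```

```text
top valid 0.9960677083333334 px mm 2.1851648486598574
blue 210 uv [402.5 144.1] P med [ 0.7567 -0.203   0.009 ] z [0.006 0.012]
blue 19 uv [418.6 140.1] P med [ 0.7692 -0.2437  0.0095] z [0.007 0.064]
blue 143 uv [450.  260.2] P med [ 0.4726 -0.2849  0.1231] z [0.12  0.126]
red 97 uv [176.8 151.1] P med [0.6978 0.3103 0.1013] z [0.099 0.104]
red 59 uv [388.1 253.3] P med [ 0.4851 -0.1608  0.0837] z [0.081 0.086]
orange 24 uv [343.8 229.2] P med [ 0.529  -0.0605  0.1365] z [0.129 0.145]
orange 30 uv [339.8 260.6] P med [ 0.4637 -0.0536  0.1348] z [0.113 0.146]
green 1221 uv [305.3 172.6] P med [0.6831 0.0283 0.0042] z [0.001 0.015]
green 1621 uv [272.5 244.6] P med [0.5095 0.1032 0.0053] z [0.002 0.025]
white82 249 uv [  6.6 182.1] P med [0.6243 0.6889 0.0863] z [0.084 0.088]
white82 3804 uv [339.3 247.3] P med [ 0.4965 -0.0453  0.083 ] z [0.08  0.086]
white82 2843 uv [420.9 258.3] P med [ 0.4788 -0.2309  0.0831] z [0.08  0.086]
dark70 205 uv [140.7  93.7] P med [0.8213 0.3935 0.0701] z [0.064 0.075]
dark70 258 uv [507.9 123.1] P med [ 0.7964 -0.434   0.0699] z [0.065 0.075]
dark70 18
[... 1128 characters left out ...]
1] z [0.081 0.088]
white82 2999 uv [302.8 272.3] P med [ 0.4958 -0.0729  0.0815] z [0.078 0.085]
white82 2950 uv [339.5 336.5] P med [ 0.4755 -0.2309  0.0815] z [0.079 0.084]
dark70 261 uv [315.7 102.1] P med [0.8188 0.4166 0.0699] z [0.064 0.075]
dark70 1419 uv [351.7 295.7] P med [ 0.5553 -0.1549  0.0694] z [0.066 0.072]
dark70 4202 uv [286.7 325.6] P med [ 0.4047 -0.157   0.0695] z [0.066 0.073]
dark70 625 uv [532.2 345.1] P med [ 0.7962 -0.4417  0.0703] z [0.065 0.075]
dark70 320 uv [ 65.7 386. ] P med [-0.0093 -0.0592  0.0703] z [0.065 0.075]
dark70 673 uv [430.9 429.3] P med [ 0.5171 -0.469   0.0694] z [0.066 0.072]
rodz 198 uv [225.3 175.6] P med [0.4927 0.3219 0.0499] z [0.044 0.054]
```

```bash
python3 - <<'E'
import cv2
t=cv2.imread('pics/top0.png')[190:330,150:470]; cv2.imwrite('pics/topz.png',cv2.resize(t,None,fx=2.5,fy=2.5,interpolation=cv2.INTER_CUBIC))
t=cv2.imread('pics/side0.png')[150:400,170:400]; cv2.imwrite('pics/sidez.png',cv2.resize(t,None,fx=2.4,fy=2.4,interpolation=cv2.INTER_CUBIC))
E
```

```text
(no output)
```

View pics/topz.png

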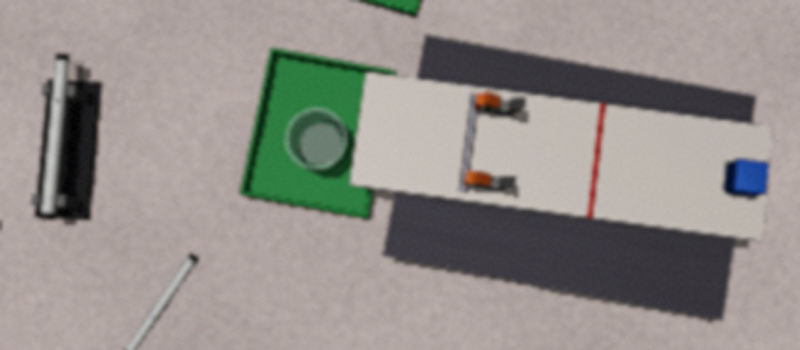

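View pics/sidez.png

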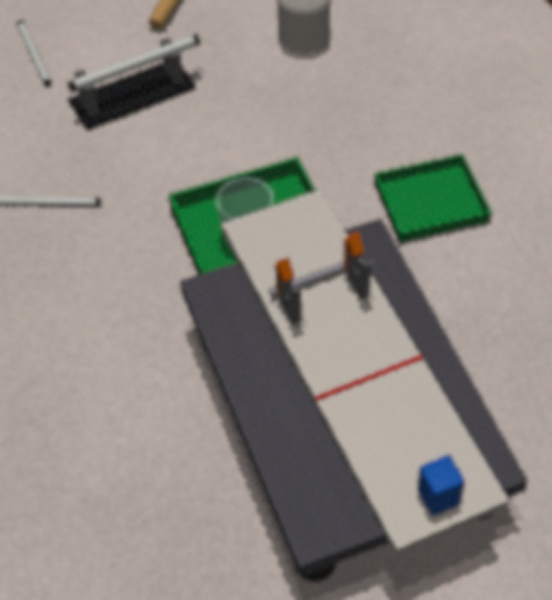

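```bash
python3 - <<'E'
from h import *
from scipy import ndimage
def load(n): return dict(np.load(f"{n}0.npz"))
def rect(P):
    r=cv2.minAreaRect((P*1000).astype(np.float32)); b=cv2.boxPoints(r)/1000
    return r,b
for n in ("top","side"):
    s=load(n); C=cloud(s); im=s['image'].astype(int); B,G,R=im[...,0],im[...,1],im[...,2]; Z=C[...,2]
    v,u=np.mgrid[0:480,0:640]
    box=(C[...,0]>.3)&(C[...,0]<.7)&(C[...,1]>-.35)&(C[...,1]<.12)
    w=(Z>0.076)&(Z<0.088)&box&((im.min(-1)>100)|((R>120)&(R>G+80)))
    w=cv2.morphologyEx(w.astype(np.uint8),cv2.MORPH_OPEN,np.ones((3,3)))>0
    # use rays onto plane z=.082
    P=np.array([onz(s,a,b,.082)[:2] for a,b in zip(u[w],v[w])])
    r,b=rect(P); print(n,"plank",np.round(r[0],1),np.round(r[1],1),round(r[2],2),np.round(b,4).tolist())
    red=(R>110)&(R>G+60)&(R>B+60)&(Z>.07)&(Z<.092)&box
    P=np.array([onz(s,a,b,.082)[:2] for a,b in zip(u[red],v[red])]); c=P.mean(0); U,S,V=np.linalg.svd(P-c); pr=(P-c)@V[0]
    print(" red",c+V[0]*(pr.max()+pr.min())/2,"dir deg",np.degrees(np.arctan2(V[0][1],V[0][0])),np.ptp(pr))
    d=(Z>0.063)&(Z<0.076)&(im.max(-1)<100)&box
    l,k=ndimage.label(d); 
    d=np.isin(l,[i for i in range(1,k+1) if (l==i).sum()>200])
    P=np.array([onz(s,a,b,.070)[:2] for a,b in zip(u[d],v[d])])
    r,b=rect(P); print(" stand",np.round(r[0],1),np.round(r[1],1),round(r[2],2),np.round(b,4).tolist())
    rb=(C[...,0]>.38)&(C[...,0]<.62)&(C[...,1]>.25)&(C[...,1]<.37)
    m=(Z>0.044)&(Z<0.062)&rb&(im.min(-1)>110)
    P=C[m]; c=np.median(P,0)[:2]; U,S,V=np.linalg.svd(P[:,:2]-c); 
    print(" rod bright",m.sum(),P.mean(0),"dir",np.degrees(np.arctan2(V[0][1],V[0][0])), [np.percentile((P[:,:2]-c)@V[0],q) for q in (1,99)],c)
    m2=(Z>0.034)&rb
    P=C[m2]; q=P[:,:2]; r,b=rect(q); print(" rodall",np.round(r[0],1),np.round(r[1],1),round(r[2],2),np.round(b,4).tolist())
    bl=(B>90)&(B>R+60)&(B>G+30)&(Z>.112)&box
    P=np.array([onz(s,a,b,.122)[:2] for a,b in zip(u[bl],v[bl])]); r,_=rect(P); print(" block",np.round(r[0],1),np.round(r[1],1),r[2])
    # posts/prongs
    pm=(Z>.095)&box&(C[...,1]>-.15)&(C[...,1]<0)
    l,k=ndimage.label(pm)
    for i in range(1,k+1):
        if (l==i).sum()>5: P=C[l==i]; print(" post",(l==i).sum(),P.min(0).round(4),P.max(0).round(4),P.mean(0).round(4))
E
```

```text
top plank [ 489.6 -132.2] [359.9 100.3] 83.89 [[0.4205000102519989, -0.30570000410079956], [0.5202999711036682, -0.3163999915122986], [0.5586000084877014, 0.0414000004529953], [0.45879998803138733, 0.05209999904036522]]
 red [ 0.48557475 -0.16112051] dir deg 173.7904798879482 0.09723775748271007
 stand [ 473.4 -141.3] [298.6 198.3] 80.97 [[0.3521000146865845, -0.27309998869895935], [0.5479000210762024, -0.3043000102043152], [0.5946999788284302, -0.009399999864399433], [0.39890000224113464, 0.021700000390410423]]
 rod bright 271 [0.49880782 0.32217676 0.05239084] dir 178.61145129103116 [np.float64(-0.06551912272937928), np.float64(0.06962165233831563)] [0.49853106 0.32180756]
 rodall [497.3 321.6] [ 30.5 150.1] 88.62 [[0.4219000041484833, 0.30809998512268066], [0.5719000101089478, 0.304500013589859], [0.5726000070571899, 0.33500000834465027], [0.42260000109672546, 0.33869999647140503]]
 block [ 588.1 -245.9] [273.   31.5] 18.232952117919922
 post 139 [ 0.5218 -0.0947  0.095 ] [ 0.5351 -0.0526  0.1461] [ 0.5277 -0.0728  0.125 ]
 post 140 [ 0.3928 -0.0876  0.0953] [ 0.4895 -0.016   1.09
[... 454 characters left out ...]
823], [0.5939000248908997, -0.00839999970048666], [0.3970000147819519, 0.02290000021457672]]
 rod bright 201 [0.49596413 0.3221912  0.04981978] dir 178.55335794310372 [np.float64(-0.07159179325418183), np.float64(0.06523372799820162)] [0.49466634 0.32189793]
 rodall [496.  323.2] [ 36.6 150.3] 88.07 [[0.4203000068664551, 0.3073999881744385], [0.5705000162124634, 0.30239999294281006], [0.5717999935150146, 0.33899998664855957], [0.42149999737739563, 0.3440000116825104]]
 block [ 471.  -285.6] [26.8 26.9] 82.3937759399414
 post 186 [ 0.5201 -0.094   0.0961] [ 0.5351 -0.0518  0.1436] [ 0.5267 -0.0734  0.1192]
 post 179 [ 0.4554 -0.0871  0.095 ] [ 0.4801 -0.0453  0.1441] [ 0.4615 -0.0666  0.1197]
```

```bash
cat >> h.py <<'E'
def plan(x,y,z,hd):
    """print tool turn(deg) and, after the turn, tool shift (mm) to reach pos with tool y at heading hd (mod 180)"""
    o=get_obs(); R=cv2.Rodrigues(np.array(o['ee_rot'],float))[0]; p=np.array(o['eef_pos'])
    ty=R[:,1]; h0=np.degrees(np.arctan2(ty[1],ty[0])); d=(hd-h0+90)%180-90
    h=np.radians(h0+d); yn=np.array([np.cos(h),np.sin(h),0]); zn=np.array([0,0,-1.]); xn=np.cross(yn,zn); Rn=np.stack([xn,yn,zn],1)
    w=cv2.Rodrigues(R.T@Rn)[0].ravel()*180/np.pi
    print("clock",round(float(o['clock']),2),"pos",p.round(4),"ty head",round(h0,2),"turn(tool deg)",w.round(2),"then shift mm",(Rn.T@(np.array([x,y,z])-p)*1000).round(1),"F",np.round(o['ft_force'],2),"grip",round(float(o['gripper_width'])*91.2,1),"q6",round(float(o['qpos'][5]),2))
E
python3 -c "
from h import *
plan(.497,.3225,.15,88.6)"
```

```text
clock 0.15 pos [0.1942 0.5408 0.2353] ty head 70.25 turn(tool deg) [-7.000e-02 -1.000e-02 -1.835e+01] then shift mm [-308.  -210.9   85.3] F [0.13 0.37 0.07] grip 91.0 q6 -0.02
```

```bash
python3 -m creep '[0,0,0,0,0,-9.2,91, 0,0,0,0,0,-9.2,91, -44,-30,0,0,0,0,91, -44,-30,0,0,0,0,91, -44,-30,0,0,0,0,91, -44,-30,12,0,0,0,91, -44,-30,24,0,0,0,91, -44,-30,24,0,0,0,91, -44,-30,25,0,0,0,91, 0,0,0,0,0,0,91]'; python3 - <<'E'
from h import *
plan(.497,.3225,.054,88.6)
s=snapshot("wrist"); cv2.imwrite("pics/w1.png",s['image'])
E
```

```text
clock: 1.4
eef_pos: [0.4986, 0.321, 0.1483]
ee_rot: [-0.044, -3.138, 0.005]
ft_force: [0.7, -0.2, -0.3]
gripper_width: 0.992
clock 1.4 pos [0.4986 0.321  0.1483] ty head 88.38 turn(tool deg) [-0.17 -0.2  -0.22] then shift mm [ 1.6  1.4 94.3] F [ 0.66 -0.2  -0.3 ] grip 90.5 q6 -0.99
```

View pics/w1.png

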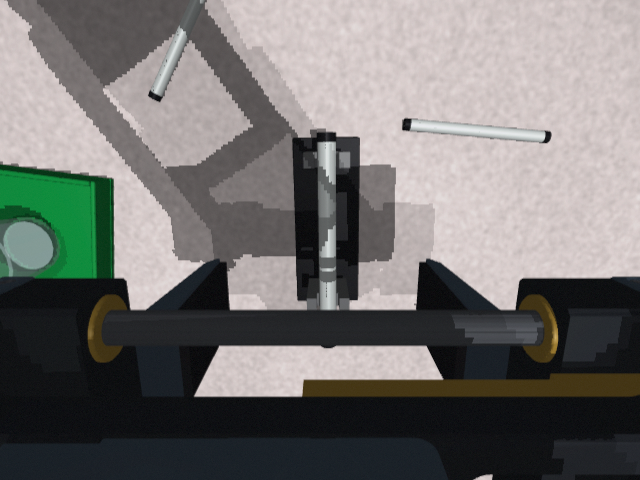

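The rod stands vertically at column 327, midway between the fingers (222 and 428), and the rest is aligned with the tool. I'll descend and grip.

```bash
python3 -m creep '[1.6,1.4,24,0,0,0,70, 0,0,25,0,0,0,55, 0,0,25,0,0,0,50, 0,0,15,0,0,0,45, 0,0,5,0,0,0,45, 0,0,0,0,0,0,45]'; python3 - <<'E'
from h import *
plan(.497,.3225,.054,88.6)
E
```

```text
clock: 2.2
eef_pos: [0.4958, 0.3259, 0.0575]
ee_rot: [0.036, 3.141, 0.001]
ft_force: [-0.1, 0.3, -1.1]
gripper_width: 0.494
clock 2.2 pos [0.4958 0.3259 0.0575] ty head 88.67 turn(tool deg) [0.03 0.04 0.07] then shift mm [-1.3 -3.4  3.5] F [-0.08  0.25 -1.11] grip 45.1 q6 -0.99
```

```bash
python3 -m creep '[0,0,0,0,0,0,45, 0,0,0,0,0,0,45]'; python3 - <<'E'
from h import *
plan(.497,.3225,.054,88.6)
s=snapshot("wrist"); cv2.imwrite("pics/w2.png",s['image'])
E
```

```text
clock: 2.45
eef_pos: [0.4961, 0.3256, 0.0577]
ee_rot: [0.037, 3.14, 0.001]
ft_force: [0.9, -0.1, -0.2]
gripper_width: 0.496
clock 2.45 pos [0.4961 0.3256 0.0577] ty head 88.64 turn(tool deg) [0.05 0.07 0.04] then shift mm [-0.9 -3.1  3.7] F [ 0.91 -0.12 -0.2 ] grip 45.2 q6 -0.99
```

View pics/w2.png

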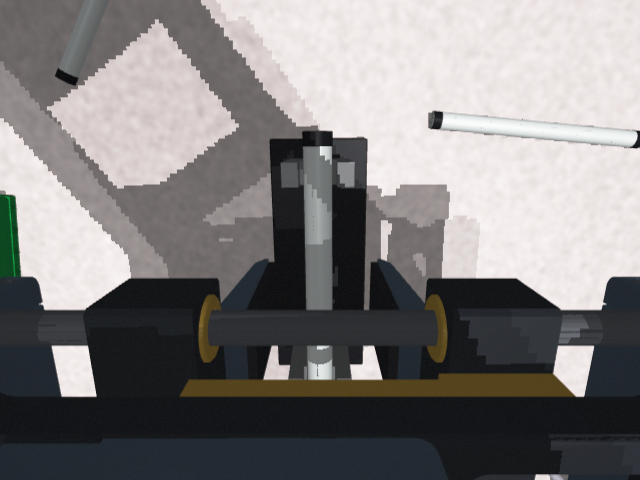

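```bash
python3 -m creep '[-1,-1.5,3.5,0,0,0,40, 0,0,0,0,0,0,30, 0,0,0,0,0,0,20, 0,0,0,0,0,0,8, 0,0,0,0,0,0,8, 0,0,0,0,0,0,8, 0,0,0,0,0,0,8, 0,0,0,0,0,0,8]'; python3 - <<'E'
from h import *
plan(.497,.3225,.054,88.6)
E
```

```text
clock: 3.5
eef_pos: [0.4967, 0.3239, 0.0535]
ee_rot: [0.037, 3.141, 0.0]
ft_force: [0.0, 0.2, -0.4]
gripper_width: 0.123
clock 3.5 pos [0.4967 0.3239 0.0535] ty head 88.65 turn(tool deg) [0.01 0.   0.05] then shift mm [-0.3 -1.4 -0.5] F [ 0.02  0.25 -0.44] grip 11.2 q6 -0.99
```

```bash
python3 -m creep '[0,0,-20,0,0,0,8, 0,0,-40,0,0,0,8, 0,0,-45,0,0,0,8, 0,0,-45,0,0,0,8, 0,0,0,0,0,0,8, 0,0,0,0,0,0,8]'; python3 - <<'E'
from h import *
plan(.4953,-.0722,.2,83.9)
s=snapshot("wrist"); cv2.imwrite("pics/w3.png",s['image'])
E
```

```text
clock: 4.25
eef_pos: [0.4961, 0.3235, 0.2026]
ee_rot: [-0.037, -3.14, 0.001]
ft_force: [-0.2, -0.8, -0.7]
gripper_width: 0.124
clock 4.25 pos [0.4961 0.3235 0.2026] ty head 88.65 turn(tool deg) [-0.05 -0.08  4.75] then shift mm [ -41.3 -393.5    2.6] F [-0.2  -0.75 -0.67] grip 11.3 q6 -0.99
```

View pics/w3.png

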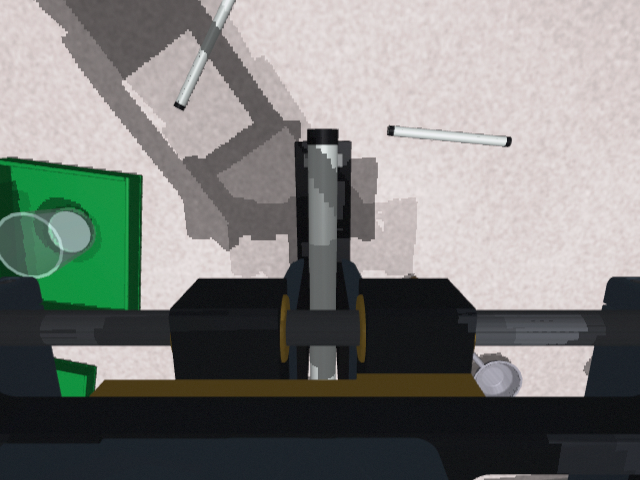

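The rod is held between the pads at column 323, clear of the rest. I'll carry it over to the clip.

```bash
python3 -m creep '[0,0,0,0,0,4.75,8, -5,-40,0,0,0,0,8, -5,-50,0,0,0,0,8, -5,-55,0,0,0,0,8, -5,-55,0,0,0,0,8, -5,-55,0,0,0,0,8, -6,-55,0,0,0,0,8, -5,-50,1,0,0,0,8, -5,-33.5,1,0,0,0,8, 0,0,0,0,0,0,8]'; python3 -m creep '[0,0,0,0,0,0,8, 0,0,0,0,0,0,8]'; python3 - <<'E'
from h import *
plan(.4953,-.0722,.16,83.9)
for n in ("top","side","wrist"):
    s=snapshot(n); np.savez(f"{n}4.npz",**s)
    im=s['image']
    if n=="top": im=cv2.resize(im[190:330,230:430],None,fx=4,fy=4,interpolation=cv2.INTER_CUBIC)
    if n=="side": im=cv2.resize(im[180:380,210:410],None,fx=3,fy=3,interpolation=cv2.INTER_CUBIC)
    cv2.imwrite(f"pics/{n}4.png",im)
E
```

```text
clock: 5.55
eef_pos: [0.4947, -0.0735, 0.1997]
ee_rot: [-0.173, -3.133, -0.001]
ft_force: [0.1, 0.2, -0.4]
gripper_width: 0.123
clock: 5.8
eef_pos: [0.4954, -0.0707, 0.201]
ee_rot: [-0.165, -3.136, -0.001]
ft_force: [0.3, -0.4, -0.4]
gripper_width: 0.121
clock 5.8 pos [ 0.4954 -0.0707  0.201 ] ty head 83.98 turn(tool deg) [ 0.03 -0.06  0.08] then shift mm [-0.1 -1.5 41. ] F [ 0.33 -0.42 -0.36] grip 11.0 q6 -1.63
```

View pics/top4.png

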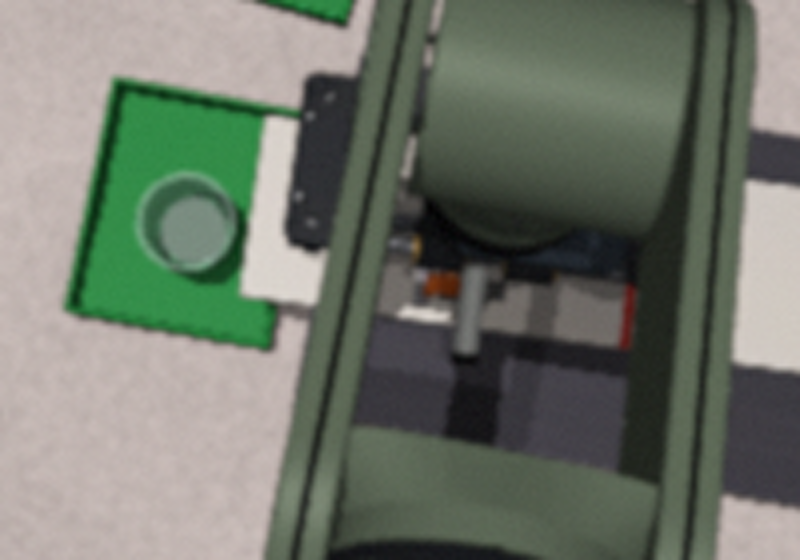

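View pics/side4.png

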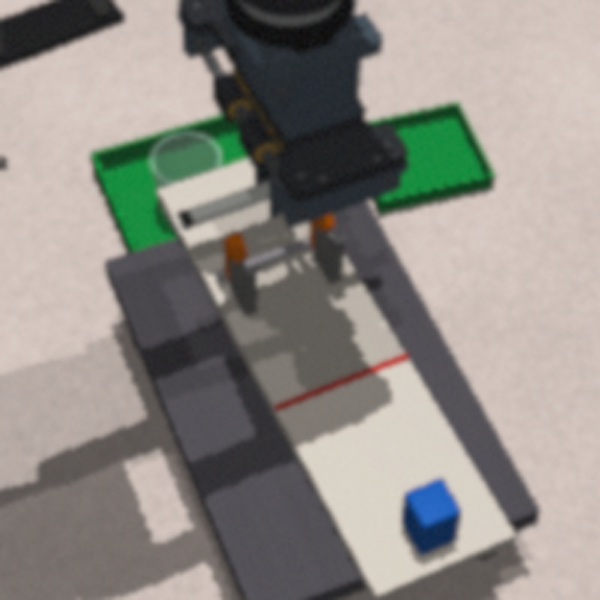

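View pics/wrist4.png

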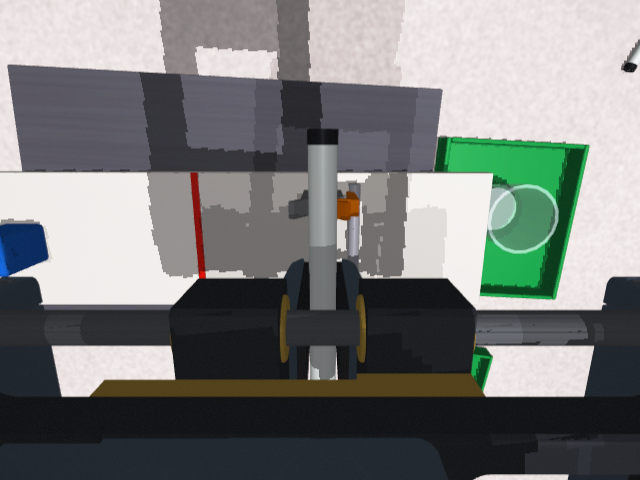

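The wrist view shows the rod at column 323 over the slot, the grey inner prong at about (300,207) and the orange hook at (347,206). I'll check the offset from this one view.

```bash
python3 - <<'E'
from h import *
s=dict(np.load("wrist4.npz")); C=cloud(s); im=s['image'].astype(int); B,G,R=im[...,0],im[...,1],im[...,2]; Z=C[...,2]
v,u=np.mgrid[0:480,0:640]
a=np.radians(83.9); ex=np.array([np.cos(a),np.sin(a)]); ey=np.array([-np.sin(a),np.cos(a)]); seat=np.array([.4953,-.0722])
def loc(P): q=P[...,:2]-seat; return q@ex,q@ey
red=(R>100)&(R>G+60)&(R>B+60)&(v<285)&(v>165)&(u<220)
P=np.array([onz(s,i,j,.082) for i,j in zip(u[red],v[red])]); x,y=loc(P); print("red x",x.mean()*1e3,"slope",np.degrees(np.polyfit(y,x,1)[0]),"z",np.median(Z[red]))
w=(v>180)&(v<270)&(u>400)&(Z>.07)&(Z<.095)
P=np.array([onz(s,i,j,.082) for i,j in zip(u[w],v[w])]);x,y=loc(P); print("outer end",np.percentile(x,99.5)*1e3)
rod=(v>148)&(v<265)&(u>300)&(u<345)&(Z>.17)
x,y=loc(C[rod]); print("rod axis x",np.median(x)*1e3,"slope",np.degrees(np.polyfit(y,x,1)[0]),"ztop",np.median(Z[rod]),np.percentile(Z[rod],[5,95]),"slope z",np.degrees(np.polyfit(y,Z[rod],1)[0]), "y max",max(y),min(y))
tip=(v>125)&(v<265)&(u>300)&(u<345)&(Z>.17); x,y=loc(C[tip]); print("rod end",y.max(),y.min(),len(y))
o=(R>110)&(R>B+60)&(G<R-40)&(v>185)&(v<225)&(u>330)&(u<365); x,y=loc(C[o]); print("hook x",x.min(),x.max(),"y",y.min(),y.max(),"z",Z[o].min(),Z[o].max())
g=(v>190)&(v<222)&(u>285)&(u<310)&(Z>.1); x,y=loc(C[g]); print("prong x",x.min(),x.max(),"y",y.min(),y.max(),"z",Z[g].max())
E
```

```text
red x -89.19161311388211 slope 0.1963792102594226 z 0.08326958441935325
outer end 121.01711794008618
rod axis x 1.651493109304737 slope -0.0844419033402627 ztop 0.19968881286316714 [0.19603401 0.2012438 ] slope z 11.27704106387345 y max 0.0694614641485431 0.015036446493770785
rod end 0.07518550144769089 0.015036446493770785 4063
hook x 0.009869089429093859 0.02274950827448325 y 0.028143665227829705 0.03821166307357271 z 0.12884917561460507 0.1450951118295224
prong x -0.017949023142648565 0.0017692979771112716 y 0.0281878927213025 0.0694614641485431 z 0.3508836373977553
```

```bash
python3 - <<'E'
from h import *
s=dict(np.load("wrist4.npz")); C=cloud(s)
for v in range(130,270,8): 
    p=C[v,315:331]; i=(p[:,2]>.17); p=p[i]; print(v,p[:,0].mean().round(4),np.percentile(p[:,2],[10,50,90]).round(4))
s=dict(np.load("side4.npz")); C=cloud(s); im=s['image']
hs=(C[...,2]>.175)&(C[...,2]<.215)&(C[...,0]<.48)&(C[...,0]>.4)&(abs(C[...,1]+.075)<.02)
print(hs.sum()); P=C[hs]; 
for a in np.arange(.41,.48,.01):
    q=P[(P[:,0]>=a)&(P[:,0]<a+.01)]
    if len(q): print(a.round(2),np.median(q,0).round(4),q[:,2].max().round(4))
E
```

```text
130 0.4218 [0.2    0.2006 0.2013]
138 0.4245 [0.1995 0.2004 0.201 ]
146 0.4274 [0.1994 0.2002 0.2008]
154 0.4304 [0.1995 0.2006 0.2011]
162 0.4335 [0.1996 0.2001 0.2005]
170 0.4365 [0.1993 0.2002 0.201 ]
178 0.4396 [0.1998 0.2002 0.2008]
186 0.4427 [0.1995 0.2001 0.2008]
194 0.4459 [0.1994 0.1999 0.2011]
202 0.4491 [0.1996 0.2    0.2008]
210 0.4523 [0.1996 0.2002 0.2008]
218 0.4555 [0.1996 0.2003 0.2013]
226 0.4588 [0.1998 0.2007 0.2012]
234 0.4622 [0.1997 0.2002 0.2009]
242 0.4655 [0.2002 0.2007 0.201 ]
250 0.469 [0.1996 0.2003 0.201 ]
258 0.4724 [0.1998 0.2002 0.2009]
266 0.4759 [0.1991 0.2005 0.2012]
217
0.42 [ 0.4245 -0.0664  0.1977] 0.2013
0.43 [ 0.4352 -0.0675  0.1978] 0.202
0.44 [ 0.4448 -0.0679  0.1971] 0.2013
0.45 [ 0.4554 -0.0696  0.1975] 0.2022
0.46 [ 0.4646 -0.0709  0.1972] 0.2027
0.47 [ 0.4778 -0.0772  0.1967] 0.2142
```

```bash
python3 -m creep '[0,-0.7,20,0,0,0,8, 0,0,15,0,0,0,8, 0,0,8,0,0,0,8, 0,0,0,0,0,0,8, 0,0,0,0,0,0,8]'; python3 - <<'E'
from h import *
plan(.4954,-.0715,.123,83.9)
s=snapshot("wrist"); np.savez(f"wrist5.npz",**s); cv2.imwrite(f"pics/wrist5.png",s['image'])
s=snapshot("side"); cv2.imwrite(f"pics/side5.png",cv2.resize(s['image'][200:300,240:360],None,fx=5,fy=5,interpolation=cv2.INTER_CUBIC))
E
```

```text
clock: 6.58
eef_pos: [0.496, -0.0725, 0.1589]
ee_rot: [0.167, 3.136, -0.0]
ft_force: [0.4, 0.3, 0.7]
gripper_width: 0.121
clock 6.58 pos [ 0.496  -0.0725  0.1589] ty head 83.9 turn(tool deg) [ 0.    0.06 -0.  ] then shift mm [ 0.7  0.9 35.9] F [0.36 0.31 0.68] grip 11.1 q6 -1.63
```

View pics/wrist5.png

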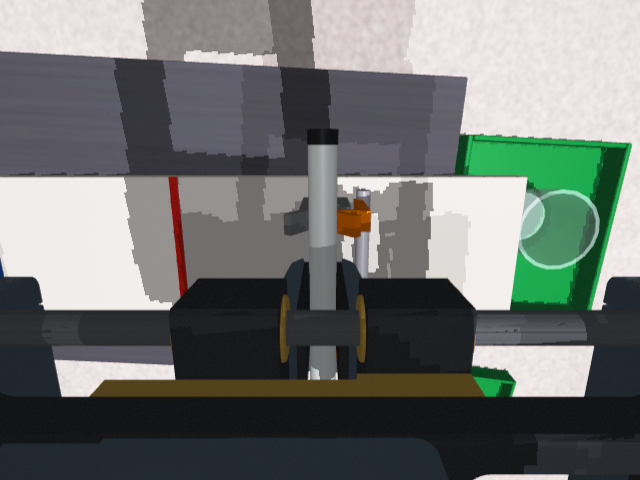

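View pics/side5.png

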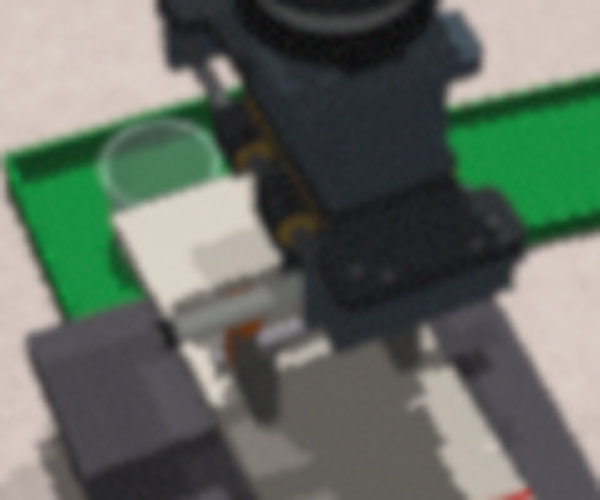

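```bash
python3 - <<'E'
from h import *
s=dict(np.load("wrist5.npz")); C=cloud(s); im=s['image'].astype(int); B,G,R=im[...,0],im[...,1],im[...,2]; Z=C[...,2]
v,u=np.mgrid[0:480,0:640]
a=np.radians(83.9); ex=np.array([np.cos(a),np.sin(a)]); ey=np.array([-np.sin(a),np.cos(a)]); seat=np.array([.4953,-.0722])
def loc(P): q=P[...,:2]-seat; return q@ex,q@ey
red=(R>100)&(R>G+60)&(R>B+60)&(v<285)&(v>165)&(u<220)
P=np.array([onz(s,i,j,.082) for i,j in zip(u[red],v[red])]); x,y=loc(P); print("red x",x.mean()*1e3,"slope",np.degrees(np.polyfit(y,x,1)[0]))
w=(v>190)&(v<290)&(u>430)&(Z>.076)&(Z<.09)
P=np.array([onz(s,i,j,.082) for i,j in zip(u[w],v[w])]);x,y=loc(P); print("outer end",np.percentile(x,99.5)*1e3, "y+",y.max())
rod=(v>148)&(v<260)&(u>310)&(u<337)&(Z>.15)
x,y=loc(C[rod]); print("rod x",np.median(x)*1e3,"slope",np.degrees(np.polyfit(y,x,1)[0]),"ztop",np.median(Z[rod]))
t=(v>125)&(v<260)&(u>310)&(u<337)&(Z>.15);print("rod end y",loc(C[t])[1].max())
E
```

```text
red x -89.561713209395 slope 1.5506191315758222
outer end 121.134037449158 y+ 0.04102796279695791
rod x 0.34781325830798093 slope -0.0237340416330874 ztop 0.15739599354019332
rod end y 0.07459778615271545
```

The rod sits within about 0.5 mm of the slot centre, between prong and hook. I'll push it down.

```bash
python3 -m creep '[0.3,0.4,6,0,0,0,8, 0,0,5,0,0,0,8, 0,0,4,0,0,0,8, 0,0,4,0,0,0,8, 0,0,0,0,0,0,8]'; python3 -m creep '[0,0,4,0,0,0,8, 0,0,4,0,0,0,8, 0,0,4,0,0,0,8, 0,0,4,0,0,0,8, 0,0,1.5,0,0,0,8, 0,0,0,0,0,0,8]'; python3 - <<'E'
from h import *
plan(.4954,-.0715,.123,83.9)
s=snapshot("wrist"); np.savez(f"wrist6.npz",**s); cv2.imwrite(f"pics/wrist6.png",s['image'])
s=snapshot("side"); cv2.imwrite(f"pics/side6.png",cv2.resize(s['image'][200:300,240:360],None,fx=5,fy=5,interpolation=cv2.INTER_CUBIC))
E
```

```text
clock: 7.3
eef_pos: [0.4954, -0.0723, 0.1392]
ee_rot: [0.167, 3.137, -0.0]
ft_force: [-0.4, -2.7, -0.1]
gripper_width: 0.123
clock: 8.05
eef_pos: [0.4952, -0.0716, 0.1232]
ee_rot: [0.168, 3.137, 0.001]
ft_force: [-4.6, 1.5, 10.6]
gripper_width: 0.125
clock 8.05 pos [ 0.4952 -0.0716  0.1232] ty head 83.88 turn(tool deg) [ 0.05  0.01 -0.02] then shift mm [-0.2  0.1  0.2] F [-4.6   1.51 10.61] grip 11.4 q6 -1.63
```

View pics/wrist6.png

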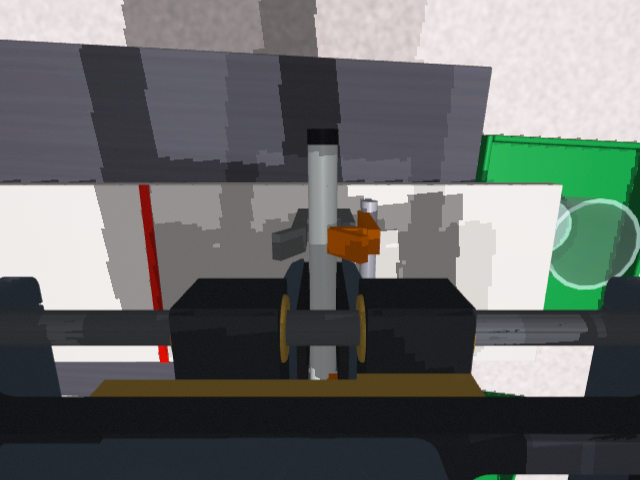

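View pics/side6.png

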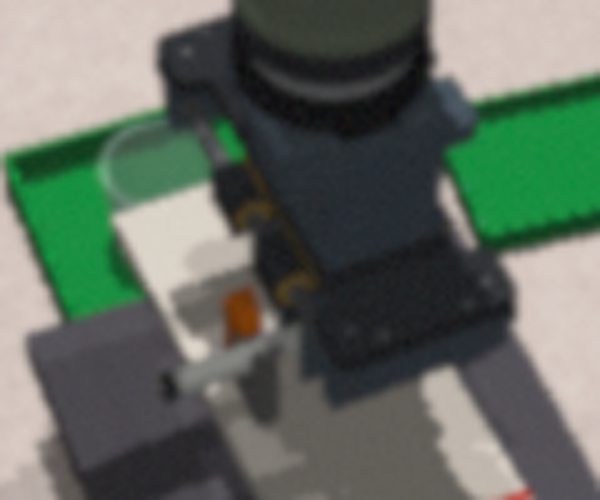

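The orange hook now lies over the rod at (340,242), and it looks seated with a 10.6 N push. I'll check the heights and then release.

```bash
python3 - <<'E'
from h import *
s=dict(np.load("wrist6.npz")); C=cloud(s); Z=C[...,2]
for v in range(132,230,12): print(v,np.median(C[v,315:331],0).round(4))
E
python3 -m creep '[0,0,0,0,0,0,14, 0,0,0,0,0,0,18, 0,0,0,0,0,0,24, 0,0,0,0,0,0,30, 0,0,0,0,0,0,30]'
python3 - <<'E'
from h import *
plan(.4954,-.0715,.2,83.9)
s=snapshot("wrist"); np.savez(f"wrist7.npz",**s); cv2.imwrite(f"pics/wrist7.png",s['image']); C=cloud(s)
for v in range(132,230,12): print(v,np.median(C[v,315:331],0).round(4))
E
```

```text
132 [ 0.4219 -0.0633  0.1227]
144 [ 0.4263 -0.0638  0.1227]
156 [ 0.4309 -0.0643  0.1224]
168 [ 0.4354 -0.0648  0.1227]
180 [ 0.44   -0.0653  0.1223]
192 [ 0.4447 -0.0658  0.122 ]
204 [ 0.4495 -0.0663  0.1223]
216 [ 0.4543 -0.0669  0.1226]
228 [ 0.4592 -0.0674  0.1229]
clock: 8.78
eef_pos: [0.4953, -0.072, 0.1218]
ee_rot: [-0.167, -3.137, -0.0]
ft_force: [0.4, -0.0, -0.3]
gripper_width: 0.328
clock 8.78 pos [ 0.4953 -0.072   0.1218] ty head 83.89 turn(tool deg) [ 0.01 -0.01 -0.01] then shift mm [ -0.    0.6 -78.2] F [ 0.39 -0.03 -0.31] grip 29.9 q6 -1.63
132 [ 0.422  -0.0638  0.1224]
144 [ 0.4264 -0.0643  0.1221]
156 [ 0.4309 -0.0647  0.1225]
168 [ 0.4354 -0.0652  0.1222]
180 [ 0.44   -0.0657  0.1228]
192 [ 0.4446 -0.0662  0.1226]
204 [ 0.4494 -0.0667  0.122 ]
216 [ 0.4542 -0.0669  0.1226]
228 [ 0.459  -0.0678  0.1227]
```

View pics/wrist7.png

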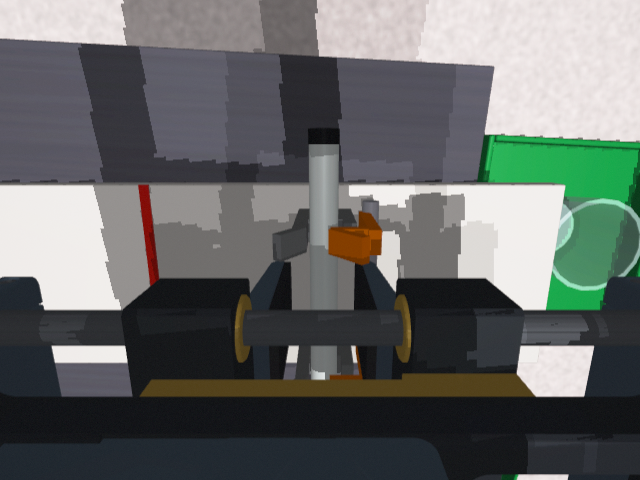

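Released: the rod stayed at z ≈ 0.1165 centre with the hook over it, and the tool reads zero force. I'll raise the arm and inspect the clip from all views.

```bash
python3 -m creep '[0,0,-15,0,0,0,30, 0,0,-30,0,0,0,30, 0,0,-45,0,0,0,40, 0,-45,0,0,0,0,60, 0,-55,0,0,0,0,60, 0,-55,0,0,0,0,60, 0,-40,0,0,0,0,60, 0,-20,0,0,0,0,60, 0,0,0,0,0,0,60, 0,0,0,0,0,0,60]'
python3 - <<'E'
from h import *
plan(.4725,-.2855,.112,83.9)
for n in ("top","side","wrist"):
    s=snapshot(n); np.savez(f"{n}8.npz",**s); im=s['image']
    if n=="top": im=cv2.resize(im[190:330,230:490],None,fx=3,fy=3,interpolation=cv2.INTER_CUBIC)
    if n=="side": im=cv2.resize(im[200:400,230:400],None,fx=3,fy=3,interpolation=cv2.INTER_CUBIC)
    cv2.imwrite(f"pics/{n}8.png",im)
E
```

```text
clock: 10.07
eef_pos: [0.4725, -0.2845, 0.2121]
ee_rot: [-0.166, -3.137, -0.002]
ft_force: [-0.7, 0.0, -0.5]
gripper_width: 0.657
clock 10.07 pos [ 0.4725 -0.2845  0.2121] ty head 83.95 turn(tool deg) [ 0.06 -0.01  0.05] then shift mm [-1.000e-01 -1.000e+00  1.001e+02] F [-0.74  0.05 -0.52] grip 59.9 q6 -2.03
```

View pics/side8.png

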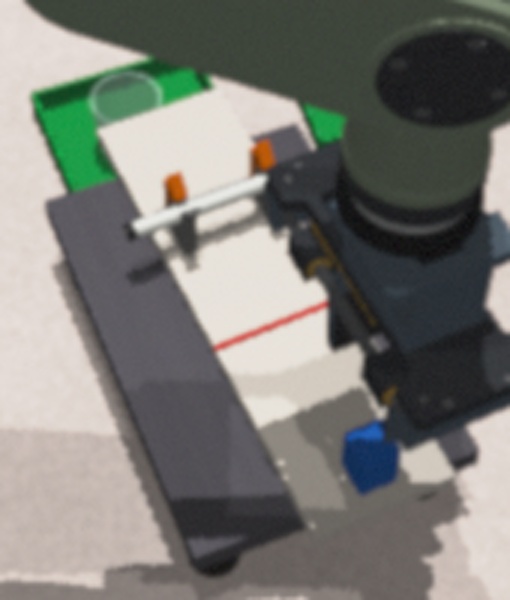

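View pics/top8.png

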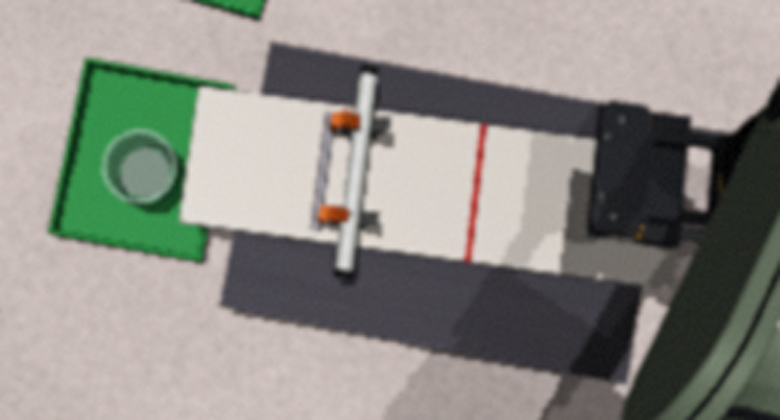

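View pics/wrist8.png

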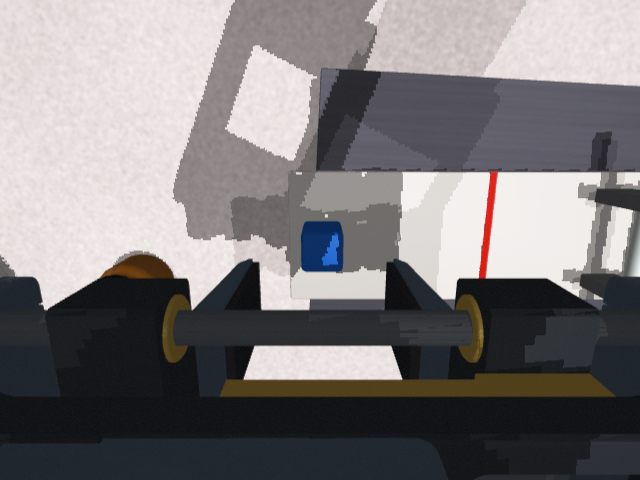

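The top view shows the rod seated under both orange hooks, overlapping the posts, at (356,170), parallel to the red line at (477,193). The wrist view has the blue block at column 322, midway between the fingers. I'll check the numbers.

```bash
python3 - <<'E'
from h import *
s=dict(np.load("top8.npz")); C=cloud(s); im=s['image'].astype(int); B,G,R=im[...,0],im[...,1],im[...,2]; Z=C[...,2]
v,u=np.mgrid[0:480,0:640]
box=(C[...,0]>.3)&(C[...,0]<.7)&(C[...,1]>-.25)&(C[...,1]<.12)
red=(R>110)&(R>G+60)&(R>B+60)&(Z>.07)&(Z<.095)&box
P=np.array([onz(s,i,j,.082)[:2] for i,j in zip(u[red],v[red])]); c=P.mean(0); V=np.linalg.svd(P-c)[2][0]; pr=(P-c)@V; rc=c+V*(pr.max()+pr.min())/2
print("red",rc.round(4),np.degrees(np.arctan2(V[1],V[0]))%180)
m=(Z>.112)&(Z<.130)&box&(C[...,1]<-.03)&(C[...,1]>-.1)&~((R>G+40))
P=C[m]; c=P[:,:2].mean(0); V=np.linalg.svd(P[:,:2]-c)[2][0]; pr=(P[:,:2]-c)@V; mc=c+V*(pr.max()+pr.min())/2
print("rod",mc.round(4),np.degrees(np.arctan2(V[1],V[0]))%180,"len",np.ptp(pr),"ztop",np.percentile(P[:,2],[50,90]))
a=np.radians(83.9); ex=np.array([np.cos(a),np.sin(a)]); ey=np.array([-np.sin(a),np.cos(a)])
print("rod-red x,y mm",(mc-rc)@ex*1e3,(mc-rc)@ey*1e3)
E
```

```text
red [ 0.4867 -0.1602] 177.15536448043238
rod [ 0.495  -0.0731] 173.9769492664007 len 0.14857270829653196 ztop [0.12185745 0.12475594]
rod-red x,y mm 87.44378768030862 1.023472429639421
```

```bash
python3 -m creep '[0,-1,25,0,0,0,60, 0,0,30,0,0,0,60, 0,0,30,0,0,0,60, 0,0,17,0,0,0,60, 0,0,0,0,0,0,60]'
python3 - <<'E'
from h import *
plan(.4725,-.2855,.110,83.9)
s=snapshot("wrist"); cv2.imwrite(f"pics/wrist9.png",s['image'])
E
```

```text
clock: 10.85
eef_pos: [0.4718, -0.2855, 0.1088]
ee_rot: [-0.165, -3.134, -0.003]
ft_force: [-0.2, -0.0, 0.4]
gripper_width: 0.658
clock 10.85 pos [ 0.4718 -0.2855  0.1088] ty head 83.96 turn(tool deg) [ 0.09 -0.16  0.06] then shift mm [-0.7  0.1 -1.2] F [-0.23 -0.02  0.43] grip 60.0 q6 -2.03
```

View pics/wrist9.png

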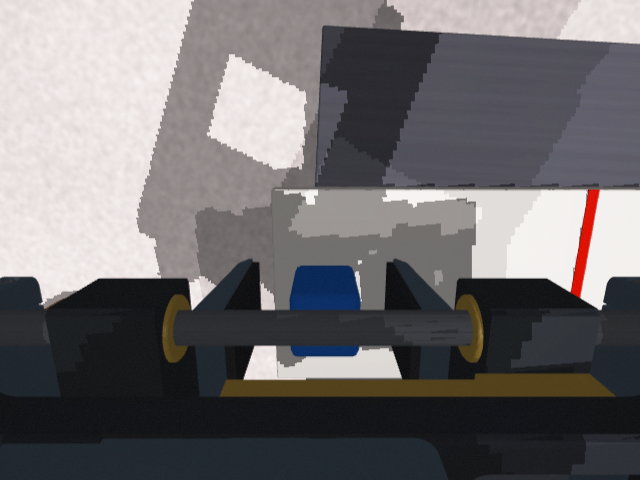

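The blue block lies between the fingers at columns 290–360, with the fingers at 250 and 395. I'll close on it.

```bash
python3 -m creep '[0,0,0,0,0,0,45, 0,0,0,0,0,0,35, 0,0,0,0,0,0,30, 0,0,0,0,0,0,25, 0,0,0,0,0,0,22, 0,0,0,0,0,0,20, 0,0,0,0,0,0,20, 0,0,0,0,0,0,20]'
python3 - <<'E'
from h import *
plan(.4725,-.2855,.110,83.9)
E
```

```text
clock: 11.9
eef_pos: [0.4725, -0.2862, 0.1104]
ee_rot: [0.168, 3.137, 0.002]
ft_force: [-0.0, 4.2, 5.4]
gripper_width: 0.303
clock 11.9 pos [ 0.4725 -0.2862  0.1104] ty head 83.87 turn(tool deg) [ 0.07  0.02 -0.03] then shift mm [0.1 0.7 0.4] F [-0.01  4.21  5.4 ] grip 27.7 q6 -2.03
```

Gripped at 27.7 mm against a nominal 28, pressing down lightly with about 5 N. I'll slide out gently, taking out most of the 2.9° yaw on the way.

```bash
python3 -m creep '[0,6,0,0,0,0.5,20, 0,12,0,0,0,0.5,20, 0,14,0,0,0,0.5,20, 0,14,0,0,0,0.5,20, 0,14,0,0,0,0.5,20, 0,14,0,0,0,0,20, 0,12,0,0,0,0,20, 0,6,0,0,0,0,20, 0,0,0,0,0,0,20]'
python3 - <<'E'
from h import *
plan(.4725,-.2855,.110,81)
s=snapshot("top"); cv2.imwrite("pics/top10.png",s['image'])
s=snapshot("side"); cv2.imwrite("pics/side10.png",s['image'])
E
```

```text
clock: 13.02
eef_pos: [0.4852, -0.1953, 0.1104]
ee_rot: [0.235, 3.132, -0.0]
ft_force: [1.0, -1.0, 5.6]
gripper_width: 0.307
clock 13.03 pos [ 0.4852 -0.1953  0.1104] ty head 81.43 turn(tool deg) [-0.01  0.07  0.43] then shift mm [ -1.5 -91.1   0.4] F [ 0.98 -1.03  5.58] grip 28.0 q6 -1.83
```

View pics/side10.png

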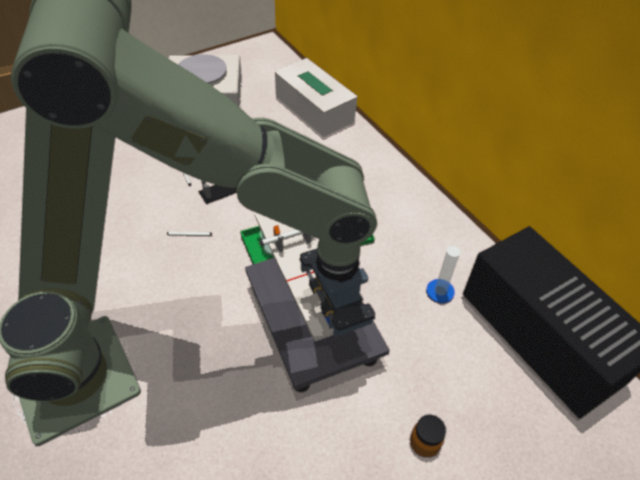

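The plank slid with the arm; the red line is at about (300,278) in the side view. I'll continue 62 mm, then measure.

```bash
python3 -m creep '[0,6,0,0,0,0,20, 0,12,0,0,0,0,20, 0,12,0,0,0,0,20, 0,12,0,0,0,0,20, 0,12,0,0,0,0,20, 0,8,0,0,0,0,20, 0,0,0,0,0,0,20, 0,0,0,0,0,0,20]'
python3 - <<'E'
from h import *
plan(.4725,-.2855,.110,81)
for n in ("top","side","wrist"):
    s=snapshot(n); np.savez(f"{n}11.npz",**s); im=s['image']
    if n=="top": im=cv2.resize(im[190:330,230:490],None,fx=3,fy=3,interpolation=cv2.INTER_CUBIC)
    if n=="side": im=cv2.resize(im[200:400,230:400],None,fx=3,fy=3,interpolation=cv2.INTER_CUBIC)
    cv2.imwrite(f"pics/{n}11.png",im)
E
```

```text
clock: 14.12
eef_pos: [0.4944, -0.1339, 0.1104]
ee_rot: [0.235, 3.132, 0.0]
ft_force: [0.9, -0.0, 6.6]
gripper_width: 0.3
clock 14.12 pos [ 0.4944 -0.1339  0.1104] ty head 81.41 turn(tool deg) [0.02 0.07 0.41] then shift mm [  -2.1 -153.2    0.4] F [ 0.9  -0.04  6.61] grip 27.4 q6 -1.71
```

View pics/side11.png

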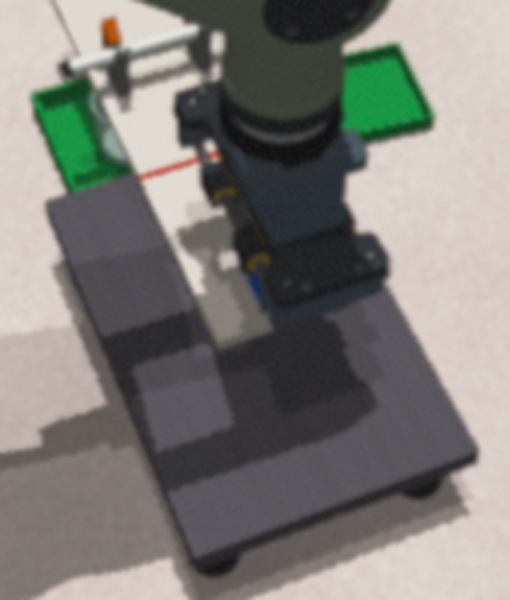

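View pics/top11.png

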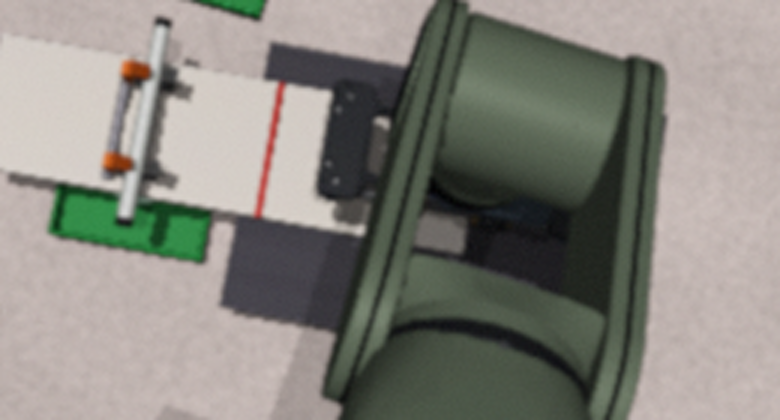

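View pics/wrist11.png

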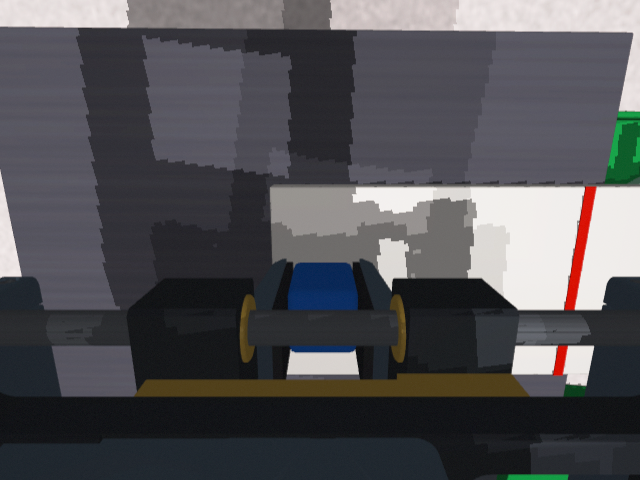

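The wrist view shows the red line at (575,290) still inward of the stand's edge, which runs from (632,35) to (606,185). I'll measure the remaining gap in each view.

```bash
cat > gap.py <<'E'
from h import *
from scipy import ndimage
import sys
k=sys.argv[1]
a=np.radians(80.97); ex=np.array([np.cos(a),np.sin(a)]); ey=np.array([-np.sin(a),np.cos(a)]); sc=np.array([.4725,-.1418])
v,u=np.mgrid[0:480,0:640]
for n in ("top","side","wrist"):
    s=dict(np.load(f"{n}{k}.npz")); C=cloud(s); im=s['image'].astype(int); B,G,R=im[...,0],im[...,1],im[...,2]; Z=C[...,2]
    box=(C[...,0]>.3)&(C[...,0]<.7)&(C[...,1]>-.35)&(C[...,1]<.2)
    red=(R>100)&(R>G+70)&(R>B+70)&(Z>.07)&(Z<.095)&box&(C[...,1]<.03)&(C[...,1]>-.06)
    def pl(m,z): 
        P=np.array([onz(s,i,j,z)[:2] for i,j in zip(u[m],v[m])])-sc; return P@ex*1e3,P@ey*1e3
    rx,ry=pl(red,.082); f=np.polyfit(ry,rx,1)
    print(n,"red n",red.sum(),"x mid",rx.mean().round(1),"y",ry.min().round(),ry.max().round(),"yaw deg",np.degrees(-np.arctan(f[0])).round(2),"z",np.median(Z[red]).round(4))
    d=(abs(Z-.070)<.006)&(im.max(-1)<115)&box&(G<R+25)
    dx,dy=pl(d,.070)
    es=[];ys=[]
    for b in range(-98,98,4):
        q=(dy>=b)&(dy<b+4)&(abs(b-np.median(ry))>0)
        if q.sum()>10: 
            e=dx[q].max()
            if 140<e<160: es.append(e);ys.append(b+2)
    es=np.array(es);ys=np.array(ys); 
    ok=abs(es-np.median(es))<2.5; g=np.polyfit(ys[ok],es[ok],1)
    print("   edge med",np.median(es).round(1),"n",len(es),"slope deg",np.degrees(g[0]).round(2),"at red y:",np.polyval(g,-20).round(1))
    w=(Z>.076)&(Z<.09)&(im.min(-1)>100)&box
    # height of plank (tilt): fit plane on white
    P=C[w]; A=np.c_[(P[:,:2]-sc)@ex,(P[:,:2]-sc)@ey,np.ones(len(P))]; c=np.linalg.lstsq(A,P[:,2],rcond=None)[0]; print("   plank tilt x,y rad",c[:2].round(4),"x span",A[:,0].min().round(3),A[:,0].max().round(3))
E
python3 gap.py 11
```

```text
top red n 82 x mid 135.8 y -68.0 29.0 yaw deg 0.51 z 0.0834
   edge med 149.3 n 23 slope deg 0.01 at red y: 149.2
   plank tilt x,y rad [0.0002 0.0005] x span -0.013 0.345
side red n 33 x mid 137.2 y -29.0 29.0 yaw deg -0.24 z 0.0817
   edge med 149.1 n 16 slope deg -1.13 at red y: 150.7
   plank tilt x,y rad [0.0006 0.0003] x span -0.014 0.345
wrist red n 1618 x mid 137.3 y -70.0 31.0 yaw deg 0.47 z 0.0831
   edge med 151.6 n 20 slope deg -0.01 at red y: 151.6
   plank tilt x,y rad [-0.0007 -0.0012] x span -0.014 0.169
```

```bash
python3 -m creep '[0,4,0,0,0,0,20, 0,6,0,0,0,0,20, 0,3.6,0,0,0,0,20, 0,0,0,0,0,0,20, 0,0,0,0,0,0,20, 0,0,0,0,0,0,20]'
python3 - <<'E'
from h import *
plan(.4944,-.1339,.110,81.4)
for n in ("top","side","wrist"):
    s=snapshot(n); np.savez(f"{n}12.npz",**s); im=s['image']
    if n=="top": im=cv2.resize(im[190:330,230:490],None,fx=3,fy=3,interpolation=cv2.INTER_CUBIC)
    if n=="side": im=cv2.resize(im[200:400,230:400],None,fx=3,fy=3,interpolation=cv2.INTER_CUBIC)
    cv2.imwrite(f"pics/{n}12.png",im)
E
python3 gap.py 12
```

```text
clock: 15.02
eef_pos: [0.4964, -0.1213, 0.1104]
ee_rot: [0.235, 3.132, -0.002]
ft_force: [0.1, -4.1, 5.9]
gripper_width: 0.311
clock 15.03 pos [ 0.4964 -0.1213  0.1104] ty head 81.43 turn(tool deg) [-0.05  0.07  0.03] then shift mm [  0.1 -12.8   0.4] F [ 0.14 -4.09  5.94] grip 28.4 q6 -1.68
top red n 81 x mid 148.5 y -68.0 29.0 yaw deg 0.36 z 0.0838
   edge med 149.4 n 24 slope deg -0.0 at red y: 149.3
   plank tilt x,y rad [ 0.0006 -0.0007] x span 0.0 0.355
side red n 30 x mid 149.9 y -28.0 29.0 yaw deg 0.4 z 0.0813
   edge med 149.1 n 16 slope deg -1.13 at red y: 150.7
   plank tilt x,y rad [-0.0001 -0.002 ] x span -0.006 0.347
wrist red n 1614 x mid 150.0 y -69.0 31.0 yaw deg 0.49 z 0.0831
   edge med 151.6 n 20 slope deg 0.01 at red y: 151.6
   plank tilt x,y rad [-0.0008 -0.0013] x span -0.001 0.181
```

View pics/wrist12.png

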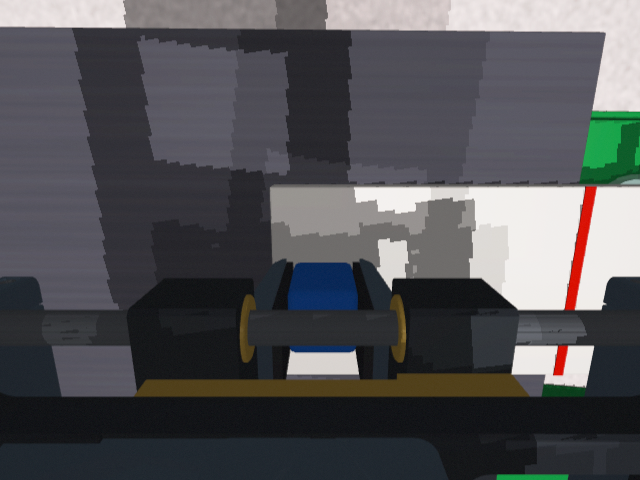

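View pics/top12.png

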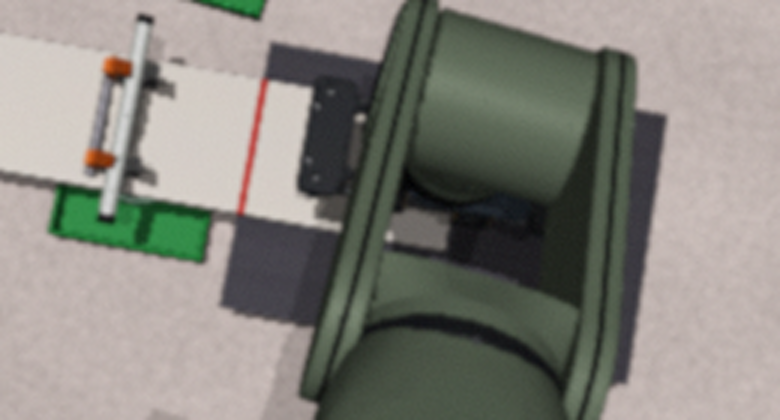

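View pics/side12.png

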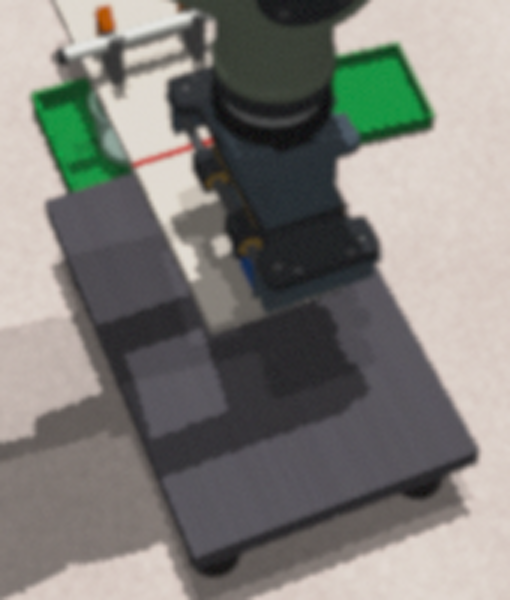

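All views agree: the red line is 0.8–1.6 mm short of the edge and the plank is flat within 2 mrad. I'll nudge it 1 mm, settle, and check the rod.

```bash
python3 -m creep '[0,1,0,0,0,0,20, 0,0,0,0,0,0,20, 0,0,0,0,0,0,20, 0,0,0,0,0,0,20, 0,0,0,0,0,0,20, 0,0,0,0,0,0,20]'
python3 - <<'E'
from h import *
plan(.4944,-.1339,.110,81.4)
for n in ("top","side","wrist"):
    s=snapshot(n); np.savez(f"{n}13.npz",**s)
s=dict(np.load("top13.npz")); C=cloud(s); im=s['image'].astype(int); B,G,R=im[...,0],im[...,1],im[...,2]; Z=C[...,2]
v,u=np.mgrid[0:480,0:640]
box=(C[...,0]>.4)&(C[...,0]<.62)&(C[...,1]>.05)&(C[...,1]<.13)
m=(Z>.112)&(Z<.130)&box&~(R>G+40); P=C[m]; c=P[:,:2].mean(0); V=np.linalg.svd(P[:,:2]-c)[2][0]; pr=(P[:,:2]-c)@V; mc=c+V*(pr.max()+pr.min())/2
print("rod",mc.round(4),"dir",np.degrees(np.arctan2(V[1],V[0]))%180,"z",np.percentile(P[:,2],[50,90]).round(4),"len",np.ptp(pr).round(4))
h=(R>110)&(R>G+40)&(R>B+60)&(Z>.11)&box; print("hooks n",h.sum(),"z",np.percentile(Z[h],[5,95]).round(3))
a=np.radians(80.97+.4); d=np.array([np.cos(a),np.sin(a)])
o=np.load("top8.npz"); 
a0=np.radians(80.97); sc=np.array([.4725,-.1418]); print("rod stand x",(mc-sc)@[np.cos(a0),np.sin(a0)])
cv2.imwrite("pics/clip13.png",cv2.resize(s['image'][185:275,220:330],None,fx=6,fy=6,interpolation=cv2.INTER_CUBIC))
E
python3 gap.py 13
```

```text
clock: 15.92
eef_pos: [0.4965, -0.1207, 0.1104]
ee_rot: [0.235, 3.132, -0.003]
ft_force: [-0.8, -5.5, 6.2]
gripper_width: 0.305
clock 15.93 pos [ 0.4965 -0.1207  0.1104] ty head 81.43 turn(tool deg) [-0.1   0.08  0.03] then shift mm [  0.1 -13.4   0.4] F [-0.82 -5.45  6.21] grip 27.8 q6 -1.68
rod [0.5285 0.0902] dir 171.4379196038854 z [0.1219 0.1248] len 0.1501
hooks n 79 z [0.129 0.144]
rod stand x 0.23793082087139997
top red n 82 x mid 149.0 y -68.0 29.0 yaw deg 0.37 z 0.0831
   edge med 149.4 n 24 slope deg -0.0 at red y: 149.3
   plank tilt x,y rad [-0.0001 -0.0008] x span 0.002 0.356
side red n 31 x mid 150.6 y -28.0 29.0 yaw deg 0.44 z 0.0822
   edge med 149.1 n 16 slope deg -1.13 at red y: 150.7
   plank tilt x,y rad [-0.0013 -0.0062] x span -0.001 0.345
wrist red n 1611 x mid 150.5 y -69.0 31.0 yaw deg 0.46 z 0.0831
   edge med 151.6 n 20 slope deg 0.02 at red y: 151.6
   plank tilt x,y rad [-0.0013 -0.0016] x span -0.0 0.182
```

View pics/clip13.png

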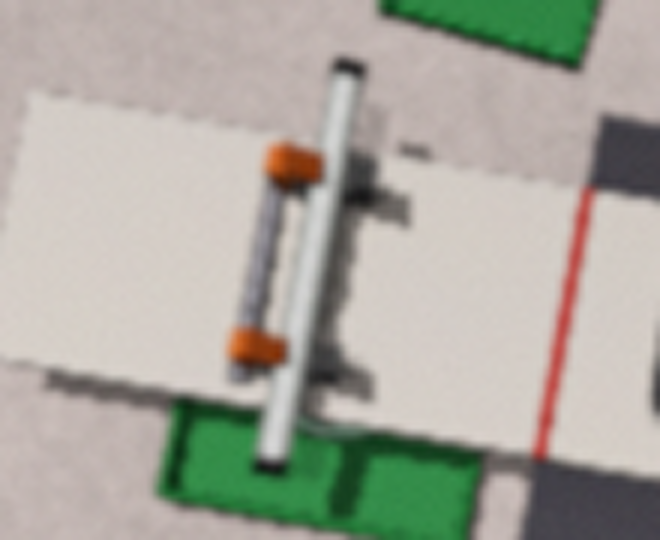

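The picture shows the rod still in the clip, with both hooks at (293,163) and (258,348) over it, and the red line in line with the stand's edge at (590,190)–(541,458). Handing in while holding.

```bash
python3 -c "
from bench import *
print(close_job()); print(get_obs()['clock'])"
```

```text
the job is handed in; nothing more can be done
None
the job is handed in; nothing more can be done
```

The job is handed in at about 16 s, with the arm still gripping the blue block and pressing the plank down with about 6 N. I snapped the largest rod into the clip, let go of it, gripped the block, slid the plank out and took out most of its 2.9° yaw on the way.

Last checks:
- **Red line:** 0.1–1.1 mm short of the stand's edge in the three views (limit 5 mm).
- **Plank:** yaw is about 0.4° to the stand. It reads flat within 2 mrad in the top and wrist views. The side view shows 6 mrad across, from a partial view; the limit is 30 mrad.
- **Rod:** its axis is at z ≈ 0.116 m, the seat height, and it measures 0.4° from the stand's cross axis, the same as the plank. It is centred across the plank to about 1 mm, measured just after I let go of it.
- **Jaw:** both hooks are over the rod at their shut height in the pictures. I could not read the jaw angle itself.
- **Disagreement:** the top view put the rod 87–89 mm outward of the red line, against a nominal 90 mm. I put this down to seeing only one side of the rod.
- **Bystanders:** none seemed disturbed in the pictures, but I did not measure their positions again at the end.

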